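# Locate a valve carrier plate in the test-station nest

## Task

Pick up the aluminium carrier plate by the capped valve bolted on it and lower it, without dropping it, flat onto the bed of the test-station nest. Then slide it on the bed against the two dowels and the end stop, and press it gently against all three at once, with a few newtons on each, for a moment, never bumping or forcing them. Let go and leave it lying fully home, and leave the other things on the bench alone.

Things in the scene. Friction and masses are not known exactly. Their poses are not given: they have to be found in the camera images.
- nest: Fixed nest: grey block with a dark steel bed, 170 (its x) by 200 mm (y); flat bed top 30 mm above the bench. Origin: centre of underside; z up. Two dowels stand along its +x side, an end stop at its -y edge; all rigid. The plate's long side goes along nest y; touching all three points, the plate's origin is at nest (10, -10, 30) mm. Oiled faces: friction about 0.25.
- dowel_left: Fixed steel dowel on the nest, 12 mm diameter, standing 26 mm above the bed, at nest (66, 45) mm. Origin: on its axis at the bed. The plate must touch its -x side. Takes at most 20 N.
- dowel_right: Second such dowel, at nest (66, -65) mm. Origin: on its axis at the bed. The plate must touch its -x side. Takes at most 20 N.
- stop: Fixed end stop on the nest: steel block 30 (x) by 12 (y) by 24 mm high with a round nose of 6 mm radius facing nest +y. Origin: at the bed, under the nose's centre, at nest (10, -86) mm; the nose's tip is 6 mm from it towards +y, 9 mm above the bed, on the plate's centre line when home. Takes at most 20 N.
- plate: Loose aluminium plate, 100 (its x) by 140 (y) by 16 mm thick, 0.64 to 0.86 kg, starts flat on the bench; same after a half turn. Origin: centre of underside; z up. Valve bolted upright at its centre: steel hub 28 mm across from 16 to 26 mm above the underside, round yellow cap 36 mm across from 26 to 56 mm, thin stem to 71 mm.
- cap (a point): Point on the plate's valve axis at mid-height of the yellow cap, 41 mm above the plate's underside: where to grip or push it. The round cap can be gripped at any yaw.
- valve_a: Loose finished valve standing on the bench, not part of the job: round foot 52 mm across, yellow cap 36 mm across, 75 mm tall in all. Origin: centre of its underside.
- valve_b: Loose finished valve standing on the bench, not part of the job: round foot 52 mm across, yellow cap 36 mm across, 75 mm tall in all. Origin: centre of its underside.
- valve_c: Loose finished valve standing on the bench, not part of the job: round foot 52 mm across, yellow cap 36 mm across, 75 mm tall in all. Origin: centre of its underside.
- wrench: Loose wrench, 160 mm long, lying on the bench along its own x; not part of the job. Origin: under its middle.
- screwdriver: Loose screwdriver, 180 mm long, lying on the bench along its own x; not part of the job. Origin: under its middle.
- bottle: Loose bottle, 60 mm across, 160 mm tall, standing on the bench; not part of the job. Origin: centre of its underside.
Things that resemble listed ones, but are neither listed nor needed, are in the scene too. What is meant by the plate is not blue or purple, and is the larger of those in its own colour.

How it is judged:
On the way, in this order (a step that is already met when the one before it is completed fails the run):
1. the plate is set down flat on the nest's bed while still in the fingers (contact force between the fingers and plate above 0.5 N and z of plate in the frame of nest between 0.0275 and 0.0325 m and angle between plate's own z axis and vertical below 0.05 rad and contact force between plate and nest above 0.5 N and x of plate in the frame of nest between -0.05 and 0.03 m and y of plate in the frame of nest between -0.03 and 0.07 m), for 0.1 s.
2. the plate, flat on the bed, is pressed against both dowels and the end stop at once, with at least 1 N on each (x of plate in the frame of nest between 0.008 and 0.013 m and y of plate in the frame of nest between -0.013 and -0.008 m and z of plate in the frame of nest between 0.028 and 0.032 m and angle between the y axis of plate and the y axis of nest, either way round below 0.025 rad and angle between plate's own z axis and vertical below 0.03 rad and contact force between plate and dowel_left above 1 N and contact force between plate and dowel_right above 1 N and contact force between plate and stop above 1 N), for 0.3 s.
At the end, for the whole second after the job is handed in: The plate lies flat on the nest's bed (height within 2 mm, tilt under 0.03 rad), within 2 mm of its located place against the dowels (nest x) and the end stop (nest y), square to the nest within 0.025 rad, at rest and released (x of plate in the frame of nest between 0.008 and 0.013 m and y of plate in the frame of nest between -0.013 and -0.008 m and z of plate in the frame of nest between 0.028 and 0.032 m and angle between the y axis of plate and the y axis of nest, either way round below 0.025 rad and angle between plate's own z axis and vertical below 0.03 rad and linear speed of plate below 0.01 m/s and angular speed of plate below 0.05 rad/s and not (contact force between the fingers and plate above 0.05 N)); the robot touches nothing.
It fails at once if more than 20 N between the plate or the fingers and a dowel or the end stop (contact force between any of plate, the fingers and dowel_left above 20 N or contact force between any of plate, the fingers and dowel_right above 20 N or contact force between any of plate, the fingers and stop above 20 N).
It fails at once if the plate is tipped by more than 0.5 rad (angle between plate's own z axis and vertical above 0.5 rad).
It fails at once if the plate is dropped or slammed on the bed (over 100 N) (contact force between plate and nest above 100 N).
It fails at once if another thing on the bench is moved by more than 20 mm (distance of any of valve_a, valve_b, valve_c, wrench, screwdriver, bottle from where it was at the start of the episode above 0.02 m).
It also fails if it takes over 64 s, if anything falls off the work surface, if the arm or the gripper's body presses on something with over 40 N, if the wrist force passes 120 N, or if a joint passes its speed limit or range.

## Robot

A 6-joint arm with a two-finger parallel gripper is mounted at the origin on the work surface. World frame = base frame: x ahead of the robot, y to its left, z up, the work surface at z = 0. Lengths are in m, angles in rad, forces in N, time in s.
With the tool pointing down it reaches from about 0.3 to 0.875 m from the base axis. Payload 6.4 kg.
Tool frame: the origin (TCP) lies at the very end of the fingers, on their centre line; the grasp point (between the pads) lies 19 mm behind it; z points along the fingers, y is the line along which they close (so a half turn about z gives the same grasp; the last joint's range is limited). The gripper opens to 85 mm and grips with 20 to 120 N. Pads are 22 mm wide; open, the fingers measure 114 mm over their backs; the gripper's body (76 mm by 85 mm) begins 54 mm behind the grasp point. The pads swing forward as they close: fully open they stand 13 mm farther back than shut.
Start: joints at [1.06, 0.181, 1.607, -0, 1.354, -0.206], TCP at [0.173, 0.549, 0.231] pointing down, gripper open.
Joint ranges: [-2.99, 2.99], [-0.89, 2.07], [0.3, 2.58], [-1.14, 4.28], [0, 2.63], [-3.12, 3.12]. Speed limits (rad/s): [2.57, 2.57, 3.01, 3.14, 3.14, 3.14].

## Interface

Orientations are given as a unit quaternion [w, x, y, z].
In Python, from bench import ctrl gives the robot as it stands.
- The arm moves only by the tool jog_arm, never from a script. Its argument "series" is a list that holds one entry, the list of rows, each a list of 7 numbers: the shift along the tool's x, y, z in mm, then the turn, a rotation vector about the tool's x, y, z in rad, then the finger opening in mm, from 0 to 85.4. In form: [[[tx, ty, tz, rx, ry, rz, gripper], ...]]. A call has exactly 10 rows; each row shifts and turns the commanded pose from where the row before left it, along the tool's axes as they then stand; what a row does not reach is not made up. A row lasts 1/10 s, in which the tool goes at most 50 mm and 8.59 degrees, less where a joint would pass 70% of its speed; a pose out of reach is approached as far as the arm can. A call with a gripper value outside its range is refused whole. The fingers move at their own pace and stop on an object; the grip force is fixed at half the most. Time passes only in rows, so rows that do not move let the fingers close, or fill a call up. It gives the time, the measured TCP pose, the force, the opening and the grip force at its end, in the units of the state.
- ctrl.get_obs(): the state, without advancing time (a new reading comes with each control period).
- ctrl.camera(name): name is "scene" or "top" or "wrist"; returns a dict with "frame" (420x560x3 uint8, blue, green, red), "z_map" (420x560 float32, m along the optical axis (not along the pixel's ray), 0 where there is no reading), "fx", "fy", "cx", "cy" (pixels), "xyz" and "rotation" of the camera in the world. Camera axes: x right, y down, z forward; pixel columns grow to the right and rows downward; lengths in m; the calibration is good to about 2 mm. A picture is of the moment at which its call begins.
- ctrl.hand_in(): hands the job in; it is judged then, once.
The state is a dict: "time_s": time; "q": joint angles; "dq": joint speeds; "joint_efforts": joint torques, N m; "eef_pos": TCP position; "eef_rot": TCP orientation; "wrist_force": force on the tool from outside, world axes, zero at the start; "torque": the same for the moment, N m; "opening": opening from 0.0 (shut) to 1.0 (fully open); "grasp_force": force on a finger pad.
Only numpy, scipy, OpenCV 4.12 (cv2) and the standard library are available. Lean on these libraries where they do the work, as an engineer would, in place of code of your own. Each camera call takes 0.05 s, during which the arm holds its last target. There are 200 camera calls.

## Working session

There is one attempt and no reset: what is moved stays moved. The work goes in short steps, Python scripts to look and compute and a tool call to move; the robot and the scene stay as the last step left them, time stands still between calls to the robot, and variables do not carry over. Pictures are saved under pics/ and viewed, at most 10 in all, crops included, and the job is handed in when it is done.

Besides the shell and the picture viewer there is one more tool, called after ">>>" by a JSON object that holds its "op" and its "data". jog_arm: Moves the arm, as the interface text tells. Its arguments: {"type":"object","properties":{"series":{"type":"array"}},"required":["series"]}

```bash
mkdir -p pics; cat > h.py <<'E'
import numpy as np, cv2
from bench import ctrl
def world(c,u,v,z):
    R=np.array(c["rotation"]); R=R if R.shape==(3,3) else None
    return np.stack([(u-c["cx"])/c["fx"]*z,(v-c["cy"])/c["fy"]*z,z],-1)@R.T+np.array(c["xyz"])
def cloud(c):
    v,u=np.mgrid[:420,:560]; return world(c,u,v,c["z_map"].astype(float))
E
python3 - <<'E'
from h import *
for n in("top","scene"):
    c=ctrl.camera(n); print(n,c["xyz"],np.array(c["rotation"]).round(3).tolist(),c["fx"],c["cx"],c["cy"])
    cv2.imwrite(f"pics/{n}0.png",c["frame"]); np.save(f"{n}0.npy",c,allow_pickle=True)
o=ctrl.get_obs();print(o)
E
```

```text
top [ 0.36331351 -0.00397272  1.45812909] [-0.034, 0.715, -0.698, 0.035] 481.7210288498146 281.8505598432232 204.81203935429565
scene [0.95727881 0.52246904 0.87521987] [-0.113, 0.299, 0.894, -0.315] 391.51401496479326 276.50974785882113 204.92465040761365
{'time_s': 0.1, 'q': array([ 1.05971502e+00,  1.81475196e-01,  1.60788590e+00,  2.44022169e-05,
        1.35379206e+00, -2.06356782e-01]), 'dq': array([ 0.00059324, -0.000671  , -0.00174641, -0.00016712, -0.00052114,
        0.00047346]), 'joint_efforts': array([ 6.31867533e-04, -4.45874870e+01, -3.52242136e+01, -2.59186809e-04,
        4.09168322e-03, -1.86587607e-05]), 'eef_pos': array([0.17228376, 0.54807801, 0.23048017]), 'eef_rot': array([-2.85080948e-04,  1.51776008e-01,  9.88414607e-01, -7.26402630e-04]), 'wrist_force': array([-0.43314508,  0.02099696, -0.60273799]), 'torque': array([-0.0167814 ,  0.01307925,  0.0046624 ]), 'grasp_force': 0.0, 'opening': 0.9988342111252743}
```

```bash
python3 - <<'E'
import re
s=open('h.py').read()
s=s.replace('''R=np.array(c["rotation"]); R=R if R.shape==(3,3) else None''','''q=np.array(c["rotation"]); R=Rotation.from_quat(q[[1,2,3,0]]).as_matrix()''').replace("import numpy as np, cv2","import numpy as np, cv2\nfrom scipy.spatial.transform import Rotation")
open('h.py','w').write(s)
from h import *
c=np.load("top0.npy",allow_pickle=True).item(); p=cloud(c)
print(c["fy"], "bench z",np.median(p[...,2]))
z=p[...,2]
for lo,hi in((.008,.022),(.024,.035),(.042,.066),(.066,.085)):
    m=((z>lo)&(z<hi)).astype(np.uint8)
    for k in cv2.findContours(m,cv2.RETR_EXTERNAL,cv2.CHAIN_APPROX_NONE)[0]:
        a=cv2.contourArea(k)
        if a<40: continue
        i=k[:,0]; P=p[i[:,1],i[:,0]]; r=cv2.minAreaRect((P[:,:2]*1000).astype(np.float32))
        mk=np.zeros_like(m);cv2.drawContours(mk,[k],-1,1,-1);print((lo,hi),a,np.round(r[0]),np.round(r[1]),round(r[2],1),i.mean(0).round(),np.round(cv2.mean(c["frame"],mk)[:3]))
E
```

```text
481.7210288498146 bench z -0.00026086824646809337
(0.008, 0.022) 995.5 [33. 16.] [147. 220.] 22.3 [270. 362.] [156. 142. 118.]
(0.008, 0.022) 719.0 [318. 436.] [ 73. 100.] 70.7 [132. 264.] [219. 114. 197.]
(0.008, 0.022) 682.0 [376. 268.] [71. 98.] 58.1 [189. 245.] [237. 245. 245.]
(0.008, 0.022) 75.0 [ 425. -359.] [177.  25.] 5.4 [399. 239.] [ 89.  92. 205.]
(0.008, 0.022) 95.0 [488. 449.] [53. 54.] 69.0 [131. 207.] [185. 189. 189.]
(0.008, 0.022) 109.5 [487. 647.] [45. 60.] 86.1 [ 66. 208.] [184. 185. 185.]
(0.008, 0.022) 95.0 [497. 537.] [48. 51.] 84.3 [102. 204.] [182. 185. 185.]
(0.008, 0.022) 82.0 [512. 728.] [141.  22.] 0.6 [ 37. 196.] [121. 128. 130.]
(0.008, 0.022) 86.5 [563. 461.] [71. 50.] 0.5 [128. 183.] [188. 191. 191.]
(0.008, 0.022) 111.5 [570. 662.] [58. 54.] 8.3 [ 64. 181.] [184. 185. 185.]
(0.008, 0.022) 1456.5 [547. 246.] [101. 141.] 15.4 [199. 189.] [236. 244. 244.]
(0.008, 0.022) 95.0 [575. 556.] [44. 53.] 74.7 [ 97. 178.] [182. 184. 184.]
(0.008, 0.022) 1457.0 [577.  32.] [101. 140.] 51.4 [270. 182.] [236. 155.  84.]
(0.008, 0.022) 73.0 [644. 443.] [44. 66.] 86.
[... 2170 characters left out ...]
. 115.  51.]
(0.066, 0.085) 40.0 [ 459. -574.] [73.  6.] 1.0 [479. 224.] [41. 39. 37.]
(0.066, 0.085) 40.5 [488. 450.] [26. 33.] 70.3 [124. 204.] [191. 239. 240.]
(0.066, 0.085) 43.5 [488. 650.] [31. 24.] 79.2 [ 56. 204.] [176. 228. 229.]
(0.066, 0.085) 41.0 [497. 538.] [33. 27.] 3.5 [ 94. 202.] [173. 239. 239.]
(0.066, 0.085) 46.0 [566. 661.] [34. 26.] 48.0 [ 55. 177.] [168. 234. 235.]
(0.066, 0.085) 54.0 [636. 441.] [32. 24.] 89.4 [131. 155.] [173. 237. 238.]
(0.066, 0.085) 68.5 [543. 381.] [  5. 229.] 89.8 [148. 187.] [ 96. 102. 104.]
(0.066, 0.085) 41.5 [722. 486.] [162.   3.] 89.7 [116. 125.] [106. 112. 114.]
(0.066, 0.085) 271.0 [616. 715.] [147. 330.] 60.1 [ 38. 154.] [ 97. 104. 105.]
```

View pics/top0.png

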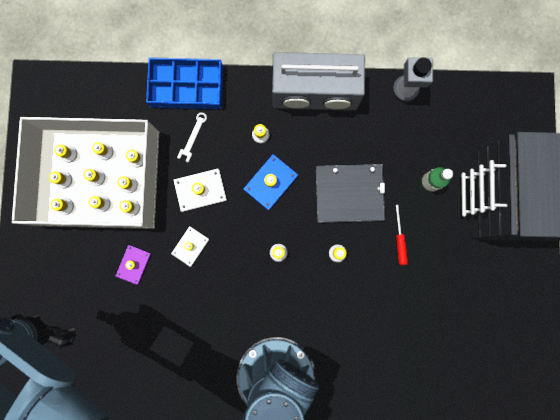

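View pics/scene0.png

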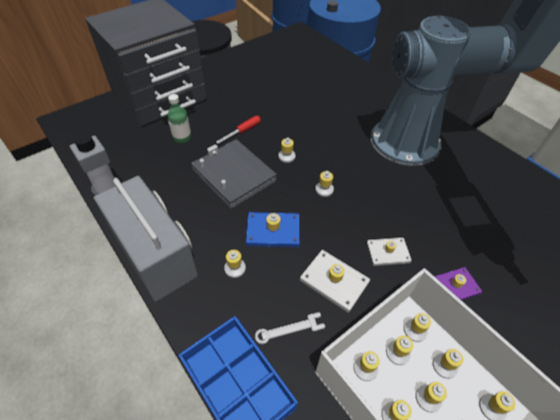

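The top view shows the large silver plate at pixel (200,189), with a smaller silver one at (190,245) as a decoy. The nest is at (350,192), its dowels at (335,170) and (373,169), and the stop at (381,187). Next I'll refine these positions and compare both views.

```bash
cat >> h.py <<'E'
def fit(c,zlo,zhi,ctr,r):
    p=cloud(c); m=(p[...,2]>zlo)&(p[...,2]<zhi)&(np.hypot(p[...,0]-ctr[0],p[...,1]-ctr[1])<r)
    P=p[m]; h=cv2.convexHull((P[:,:2]*1000).astype(np.float32)); M=cv2.moments(h); rr=cv2.minAreaRect(h)
    return np.round([M['m10']/M['m00'],M['m01']/M['m00']],1),np.round(rr[0],1),np.round(rr[1],1),round(rr[2],2),np.median(P[:,2]).round(4),len(P)
def plan(x,y,z,yaw):
    "tool-axis shift (mm) and turn about tool z to put TCP at x,y,z with tool y along yaw+90deg; tilt correction too"
    o=ctrl.get_obs(); q=o["eef_rot"]; R=Rotation.from_quat(q[[1,2,3,0]])
    T=Rotation.from_matrix(np.array([[-np.cos(yaw),-np.sin(yaw),0],[-np.sin(yaw),np.cos(yaw),0],[0,0,-1]]))
    print("pos",o["eef_pos"].round(4),"shift",(R.inv().apply(np.array([x,y,z])-o["eef_pos"])*1000).round(1),"turn",(R.inv()*T).as_rotvec().round(4),"F",o["wrist_force"].round(2),"t",o["time_s"])
E
python3 - <<'E'
from h import *
for n in("top","scene"):
    c=np.load(n+"0.npy",allow_pickle=True).item()
    for nm,a in dict(nest=(.026,.034,(.547,-.206),.145),plate=(.010,.020,(.547,.246),.1),cap=(.053,.059,(.547,.246),.03),dowL=(.053,.06,(.61,-.16),.025),dowR=(.053,.06,(.617,-.268),.025),stop=(.045,.06,(.56,-.296),.025)).items():
        try: print(n,nm,*fit(c,*a))
        except Exception as e: print(n,nm,"none",)
y=np.radians(2.9);R=np.array([[np.cos(y),-np.sin(y)],[np.sin(y),np.cos(y)]])
print([(R@v+[547,-206]).round(1) for v in((66,45),(66,-65),(10,-86),(10,-10))])
plan(.547,.246,.2,np.radians(15.4))
E
```

```text
top nest [ 546.3 -206.6] [ 546.6 -206.2] [170.1 200.7] 2.92 0.0294 2865
top plate [558.2 250.3] [569.  251.8] [147.6 140.3] 15.23 0.0149 1214
top cap [546.4 246.1] [546.3 246. ] [32.3 32.9] 5.31 0.0556 60
top dowL [ 609.1 -158.5] [ 609.  -158.9] [6.3 8.6] 46.69 0.0553 10
top dowR [ 615.8 -266.9] [ 614.6 -267.5] [8.1 6.9] 63.71 0.0571 7
top stop [ 559.5 -296. ] [ 560.  -295.3] [27.9 14.4] 7.08 0.0531 42
scene nest [ 549.6 -207.6] [ 549.3 -208.1] [173.4 205.2] 2.59 0.0307 2620
scene plate [560.5 248.7] [571.1 250.3] [147.3 140.8] 16.04 0.0167 1824
scene cap [549.7 244.7] [550.4 244.8] [35.  33.9] 82.07 0.0564 96
scene dowL [ 613.5 -158.4] [ 612.9 -158.3] [ 9.7 10.5] 83.65 0.0567 11
scene dowR [ 618.4 -268.5] [ 618.5 -268.4] [ 8.3 10.5] 88.04 0.0562 12
scene stop [ 564.5 -298. ] [ 564.9 -297.6] [29. 17.] 10.07 0.0535 50
[array([ 610.6, -157.7]), array([ 616.2, -267.6]), array([ 561.3, -291.4]), array([ 557.5, -215.5])]
pos [0.1723 0.5481 0.2305] shift [-448.1 -175.7   30.6] turn [-0.0014 -0.0008 -0.5735] F [-0.43  0.02 -0.6 ] t 0.1
```

>>> {"op": "jog_arm", "data": {"series": [[[-45,-17.5,3,0,0,0,85],[-45,-17.5,3,0,0,0,85],[-45,-17.5,3,0,0,0,85],[-45,-17.5,3,0,0,0,85],[-45,-17.5,3,0,0,0,85],[-45,-17.5,3,0,0,0,85],[-45,-17.5,3,0,0,0,85],[-45,-17.5,3,0,0,0,85],[-45,-17.5,3,0,0,0,85],[-43,-17.5,3,0,0,0,85]]]}}

```text
time_s: 1.1
eef_pos: [0.5486, 0.2454, 0.2007]
eef_rot: [-0.0, 0.152, 0.988, -0.0]
wrist_force: [0.7, 1.4, 0.0]
opening: 0.997
grasp_force: 0.0
```

>>> {"op": "jog_arm", "data": {"series": [[[0,0,0,0,0,-0.1,85],[0,0,0,0,0,-0.1,85],[0,0,0,0,0,-0.1,85],[0,0,0,0,0,-0.1,85],[0,0,0,0,0,-0.1,85],[0,0,0,0,0,-0.073,85],[0,0,0,0,0,0,85],[0,0,0,0,0,0,85],[0,0,0,0,0,0,85],[0,0,0,0,0,0,85]]]}}

```text
time_s: 2.1
eef_pos: [0.5474, 0.2471, 0.2012]
eef_rot: [-0.0, -0.133, 0.991, -0.0]
wrist_force: [-0.5, 0.6, 0.6]
opening: 0.993
grasp_force: 0.0
```

```bash
python3 - <<'E'
from h import *
c=ctrl.camera("wrist"); cv2.imwrite("pics/w1.png",c["frame"])
for nm,a in dict(plate=(.010,.022,(.548,.245),.1),cap=(.050,.060,(.548,.245),.03)).items():
    try: print(nm,*fit(c,*a))
    except Exception as e: print(nm,e)
plan(.548,.2455,.025,np.radians(15.4))
E
```

```text
plate [548.  244.8] [548.1 245. ] [100.2 140.4] 15.67 0.016 11631
cap [547.9 244.8] [547.8 244.9] [34.9 34.8] 14.99 0.0559 808
pos [0.5473 0.2471 0.2012] shift [ -0.2  -1.8 176.2] turn [ 0.     -0.0001 -0.0012] F [-0.39 -0.44  0.19] t 2.15
```

View pics/w1.png

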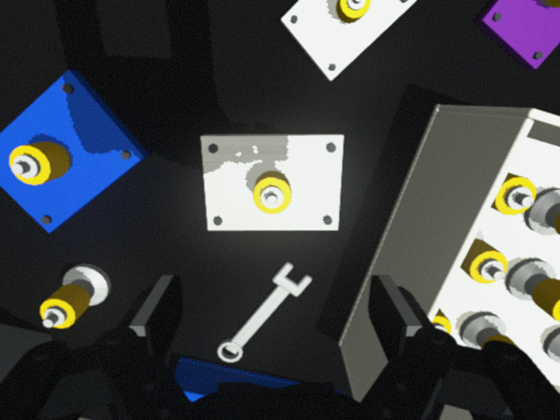

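The wrist view shows the plate centred near (272,183) with its cap at (271,193), and the fingers are clear of everything. It puts the plate at (548, 245) mm with yaw 15.6°, which agrees with the other two views.

>>> {"op": "jog_arm", "data": {"series": [[[0,-2,20,0,0,0,85],[0,0,25,0,0,0,85],[0,0,25,0,0,0,85],[0,0,25,0,0,0,85],[0,0,25,0,0,0,85],[0,0,20,0,0,0,85],[0,0,15,0,0,0,85],[0,0,12,0,0,0,85],[0,0,8,0,0,0,85],[0,0,4,0,0,0,85]]]}}

```text
time_s: 3.15
eef_pos: [0.5479, 0.2452, 0.0219]
eef_rot: [-0.0, -0.134, 0.991, -0.0]
wrist_force: [-0.2, -0.0, 0.0]
opening: 0.995
grasp_force: 0.0
```

>>> {"op": "jog_arm", "data": {"series": [[[0,0,0,0,0,0,60],[0,0,0,0,0,0,50],[0,0,0,0,0,0,40],[0,0,0,0,0,0,30],[0,0,0,0,0,0,20],[0,0,0,0,0,0,20],[0,0,0,0,0,0,20],[0,0,0,0,0,0,20],[0,0,0,0,0,0,20],[0,0,0,0,0,0,20]]]}}

```text
time_s: 4.15
eef_pos: [0.5488, 0.2453, 0.0234]
eef_rot: [0.001, -0.134, 0.991, -0.0]
wrist_force: [-1.4, -2.2, 7.2]
opening: 0.409
grasp_force: 60.3
```

>>> {"op": "jog_arm", "data": {"series": [[[0,0,-3,0,0,0,20],[0,0,-8,0,0,0,20],[0,0,-15,0,0,0,20],[0,0,-18,0,0,0,20],[0,0,-18,0,0,0,20],[0,0,-18,0,0,0,20],[0,0,-15,0,0,0,20],[0,0,-10,0,0,0,20],[0,0,-5,0,0,0,20],[0,0,0,0,0,0,20]]]}}

```text
time_s: 5.15
eef_pos: [0.5481, 0.2453, 0.1329]
eef_rot: [0.0, -0.134, 0.991, 0.0]
wrist_force: [0.5, 0.6, -8.0]
opening: 0.402
grasp_force: 60.7
```

>>> {"op": "jog_arm", "data": {"series": [[[2,-8,0,0,0,0,20],[5,-17,0,0,0,0,20],[7,-25,0,0,0,0,20],[8,-30,0,0,0,0,20],[8,-30,0,0,0,0,20],[8,-30,0,0,0,0,20],[8,-30,0,0,0,0,20],[8,-30,0,0,0,0,20],[8,-30,0,0,0,0,20],[8,-30,0,0,0,0,20]]]}}

```text
time_s: 6.15
eef_pos: [0.5481, -0.0266, 0.1316]
eef_rot: [-0.001, -0.133, 0.991, 0.0]
wrist_force: [0.5, -0.5, -8.1]
opening: 0.406
grasp_force: 61.0
```

>>> {"op": "jog_arm", "data": {"series": [[[8,-30,0,0,0,0,20],[8,-30,0,0,0,0,20],[8,-30,0,0,0,0,20],[8,-30,0,0,0,0,20],[7,-25,0,0,0,0,20],[5,-17,0,0,0,0,20],[3,-10,0,0,0,0.05,20],[0,0,0,0,0,0.07,20],[0,0,0,0,0,0.07,20],[0,0,0,0,0,0.03,20]]]}}

```text
time_s: 7.15
eef_pos: [0.5485, -0.2027, 0.1316]
eef_rot: [-0.001, -0.023, 1.0, 0.0]
wrist_force: [0.6, 0.0, -7.7]
opening: 0.403
grasp_force: 61.1
```

```bash
python3 - <<'E'
from h import *
c=ctrl.camera("wrist"); cv2.imwrite("pics/w2.png",c["frame"])
p=cloud(c);print("plate-ish z",[np.round(np.median(p[a:a+20,b:b+20,2]),3) for a,b in((150,270),(200,270),(150,150),(150,350))])
plan(.548,-.205,.10,np.radians(2.85))
t=ctrl.camera("top");print(fit(t,.10,.16,(.548,-.205),.1)); cv2.imwrite("pics/t2.png",t["frame"])
E
```

```text
plate-ish z [np.float64(0.03), np.float64(0.124), np.float64(0.03), np.float64(0.03)]
pos [ 0.5486 -0.2026  0.1316] shift [ 0.7 -2.4 31.6] turn [ 0.0009 -0.0014 -0.0049] F [-0.75 -0.05 -7.27] t 7.2
(array([ 541.1, -194.3]), array([ 538.3, -191.3]), array([160.3,  72.2]), 61.97, np.float64(0.1233), 632)
```

View pics/w2.png

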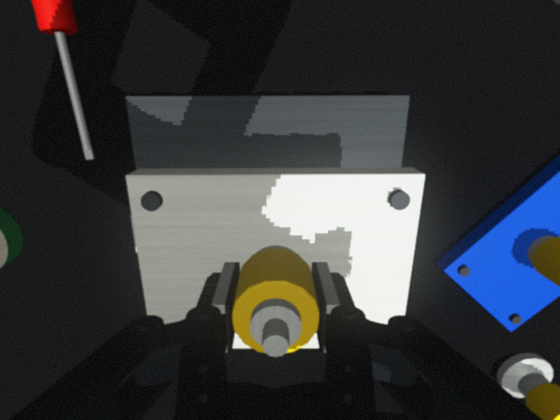

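The wrist view shows the plate level over the nest, with the nest's -x edge at row 96 and the plate's edge at row 170. I'll fit both edges to get relative yaw and offset.

```bash
python3 - <<'E'
from h import *
c=ctrl.camera("wrist"); p=cloud(c)
def edge(zlo,zhi,cols):
    E=[]
    for u in cols:
        col=p[:230,u]; k=np.where((col[:,2]>zlo)&(col[:,2]<zhi))[0]
        if len(k): E.append(col[k[0]])
    E=np.array(E); vx,vy,x0,y0=cv2.fitLine((E[:,:2]*1000).astype(np.float32),cv2.DIST_HUBER,0,.01,.01).ravel()
    print("yaw",round(np.degrees(np.arctan2(-vx/vy,1)),2),"x at y=-205:",round(x0+vx/vy*(-205-y0),1),"z",np.median(E[:,2]).round(4),"y range",E[:,1].min().round(4),E[:,1].max().round(4),len(E))
edge(.022,.036,range(140,400)); edge(.115,.135,range(150,410))
m=(p[...,2]>.115)&(p[...,2]<.135);m[240:]=0
A=p[m]; s=np.linalg.lstsq(np.c_[A[:,:2],np.ones(len(A))],A[:,2],rcond=None)[0];print("slopes",s.round(4))
plan(.548,-.205,.10,np.radians(2.85))
E
```

```text
yaw 2.74 x at y=-205: 462.9 z 0.0297 y range -0.3005 -0.1191 260
yaw 3.03 x at y=-205: 498.4 z 0.1162 y range -0.2656 -0.1389 260
slopes [0.0329 0.0024 0.1078]
pos [ 0.5488 -0.2025  0.1318] shift [ 0.9 -2.5 31.8] turn [ 0.0006 -0.001  -0.001 ] F [-0.07  0.14 -7.85] t 7.3
```

>>> {"op": "jog_arm", "data": {"series": [[[0,-1,5,0,0,0,20],[1,-1.5,10,0,0,0,20],[0,0,12,0,0,0,20],[0,0,12,0,0,0,20],[0,0,12,0,0,0,20],[0,0,10,0,0,0,20],[0,0,7,0,0,0,20],[0,0,4,0,0,0,20],[0,0,2,0,0,0,20],[0,0,1,0,0,0,20]]]}}

```text
time_s: 8.3
eef_pos: [0.549, -0.205, 0.0575]
eef_rot: [0.0, -0.024, 1.0, -0.0]
wrist_force: [0.2, -0.6, -8.2]
opening: 0.4
grasp_force: 61.2
```

>>> {"op": "jog_arm", "data": {"series": [[[0,0,0.5,0,0,0,20],[0,0,0.5,0,0,0,20],[0,0,0.5,0,0,0,20],[0,0,0.5,0,0,0,20],[0,0,0.3,0,0,0,20],[0,0,0.3,0,0,0,20],[0,0,0.3,0,0,0,20],[0,0,0.3,0,0,0,20],[0,0,0,0,0,0,20],[0,0,0,0,0,0,20]]]}}

```text
time_s: 9.3
eef_pos: [0.5487, -0.2049, 0.0541]
eef_rot: [-0.0, -0.024, 1.0, 0.0]
wrist_force: [0.6, 0.8, -8.3]
opening: 0.406
grasp_force: 61.2
```

>>> {"op": "jog_arm", "data": {"series": [[[0,0,0.3,0,0,0,20],[0,0,0.3,0,0,0,20],[0,0,0.3,0,0,0,20],[0,0,0.3,0,0,0,20],[0,0,0.2,0,0,0,20],[0,0,0.2,0,0,0,20],[0,0,0,0,0,0,20],[0,0,0,0,0,0,20],[0,0,0,0,0,0,20],[0,0,0,0,0,0,20]]]}}

```text
time_s: 10.3
eef_pos: [0.5492, -0.2052, 0.0534]
eef_rot: [0.001, -0.024, 1.0, -0.0]
wrist_force: [-3.0, 1.1, 5.8]
opening: 0.406
grasp_force: 62.4
```

>>> {"op": "jog_arm", "data": {"series": [[[0,0,-0.4,0,0,0,20],[-0.5,-0.7,0,0,0,0,20],[-1,-1.2,0,0,0,0,20],[-1,-1.3,0,0,0,0,20],[-1,-1.3,0,0,0,0,20],[-1,-1.3,0,0,0,0,20],[-0.5,-0.7,0,0,0,0,20],[-0.5,-0.5,0,0,0,0,20],[0,0,0,0,0,0,20],[0,0,0,0,0,0,20]]]}}

```text
time_s: 11.3
eef_pos: [0.555, -0.2118, 0.0534]
eef_rot: [0.0, -0.024, 1.0, -0.0]
wrist_force: [-1.6, 2.3, 4.8]
opening: 0.405
grasp_force: 62.6
```

```bash
python3 - <<'E'
from h import *
plan(.5585,-.2165,.053,np.radians(2.85))
t=ctrl.camera("wrist"); cv2.imwrite("pics/w3.png",t["frame"])
p=cloud(t); 
m=(p[...,2]>.0435)&(p[...,2]<.049);m[260:]=0
A=p[m]; print("slopes",np.linalg.lstsq(np.c_[A[:,:2],np.ones(len(A))],A[:,2],rcond=None)[0].round(4),np.median(A[:,2]),len(A))
print(fit(ctrl.camera("top"),.036,.049,(.555,-.213),.085))
E
```

```text
pos [ 0.555  -0.2118  0.0534] shift [-3.2 -4.9  0.4] turn [-0.0004  0.0009 -0.0015] F [-1.62  2.31  4.76] t 11.3
slopes [ 0.0005 -0.0004  0.0457] 0.04604862216435446 23983
(array([ 552.1, -203.4]), array([ 548.1, -202.9]), array([158. ,  59.1]), 60.46, np.float64(0.0444), 331)
```

View pics/w3.png

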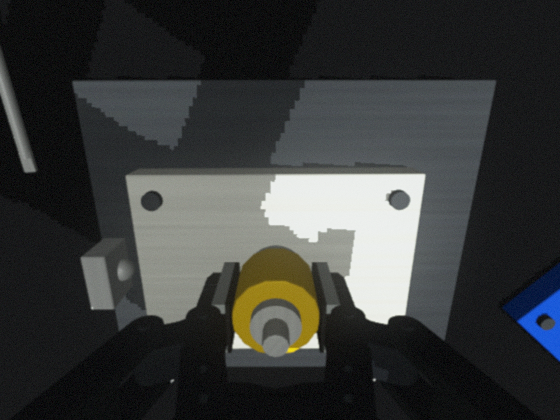

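The wrist view shows the plate flat on the bed and square. The stop's nose, at (125,270), is a few mm from the plate's edge. Next I'll creep toward the dowels.

>>> {"op": "jog_arm", "data": {"series": [[[0,0,-0.2,0,0,0,20],[-0.3,0,0,0,0,0,20],[-0.3,0,0,0,0,0,20],[-0.3,0,0,0,0,0,20],[-0.3,0,0,0,0,0,20],[-0.3,0,0,0,0,0,20],[-0.3,0,0,0,0,0,20],[-0.2,0,0,0,0,0,20],[0,0,0,0,0,0,20],[0,0,0,0,0,0,20]]]}}

```text
time_s: 12.4
eef_pos: [0.5565, -0.212, 0.0534]
eef_rot: [-0.0, -0.024, 1.0, -0.0]
wrist_force: [-3.9, -0.3, 5.2]
opening: 0.401
grasp_force: 62.6
```

>>> {"op": "jog_arm", "data": {"series": [[[0,-0.3,0,0,0,0,20],[0,-0.3,0,0,0,0,20],[0,-0.3,0,0,0,0,20],[0,-0.3,0,0,0,0,20],[0,-0.3,0,0,0,0,20],[0,-0.3,0,0,0,0,20],[0,-0.3,0,0,0,0,20],[0,-0.3,0,0,0,0,20],[0,0,0,0,0,0,20],[0,0,0,0,0,0,20]]]}}

```text
time_s: 13.4
eef_pos: [0.5572, -0.2139, 0.0535]
eef_rot: [0.001, -0.024, 1.0, -0.0]
wrist_force: [-0.8, 3.7, 4.7]
opening: 0.401
grasp_force: 62.5
```

>>> {"op": "jog_arm", "data": {"series": [[[0,0,-0.4,0,0,0,20],[-0.2,0,0,0,0,0,20],[-0.2,0,0,0,0,0,20],[-0.2,0,0,0,0,0,20],[-0.2,0,0,0,0,0,20],[0,0,0,0,0,0,20],[0,0,0,0,0,0,20],[0,0,0,0,0,0,20],[0,0,0,0,0,0,20],[0,0,0,0,0,0,20]]]}}

```text
time_s: 14.4
eef_pos: [0.5573, -0.214, 0.0534]
eef_rot: [-0.0, -0.024, 1.0, -0.0]
wrist_force: [-3.7, 1.0, 4.0]
opening: 0.402
grasp_force: 62.4
```

>>> {"op": "jog_arm", "data": {"series": [[[-0.2,0,0,0,0,0,20],[-0.2,0,0,0,0,0,20],[-0.2,0,0,0,0,0,20],[-0.1,0,0,0,0,0,20],[0,0,0,0,0,0,20],[0,0,0,0,0,0,20],[0,0,0,0,0,0,20],[0,0,0,0,0,0,20],[0,0,0,0,0,0,20],[0,0,0,0,0,0,20]]]}}

```text
time_s: 15.4
eef_pos: [0.5582, -0.214, 0.0535]
eef_rot: [0.0, -0.024, 1.0, -0.0]
wrist_force: [-2.0, -1.9, 1.7]
opening: 0.404
grasp_force: 62.2
```

>>> {"op": "jog_arm", "data": {"series": [[[-0.15,0,0,0,0,0,20],[-0.15,0,0,0,0,0,20],[-0.15,0,0,0,0,0,20],[-0.15,0,0,0,0,0,20],[0,0,0,0,0,0,20],[0,0,0,0,0,0,20],[0,0,0,0,0,0,20],[0,0,0,0,0,0,20],[0,0,0,0,0,0,20],[0,0,0,0,0,0,20]]]}}

```text
time_s: 16.4
eef_pos: [0.5585, -0.2138, 0.0535]
eef_rot: [-0.0, -0.024, 1.0, 0.0]
wrist_force: [-6.0, -1.0, 4.0]
opening: 0.405
grasp_force: 62.3
```

>>> {"op": "jog_arm", "data": {"series": [[[-0.15,0,0,0,0,0,20],[-0.15,0,0,0,0,0,20],[-0.15,0,0,0,0,0,20],[-0.1,0,0,0,0,0,20],[0,0,0,0,0,0,20],[0,0,0,0,0,0,20],[0,0,0,0,0,0,20],[0,0,0,0,0,0,20],[0,0,0,0,0,0,20],[0,0,0,0,0,0,20]]]}}

```text
time_s: 17.4
eef_pos: [0.5586, -0.2137, 0.0535]
eef_rot: [-0.001, -0.024, 1.0, 0.0]
wrist_force: [-7.4, -0.9, 4.5]
opening: 0.404
grasp_force: 62.5
```

>>> {"op": "jog_arm", "data": {"series": [[[0,0,-0.2,0,0,0,20],[0,-0.2,0,0,0,0,20],[0,-0.2,0,0,0,0,20],[0,-0.2,0,0,0,0,20],[0,-0.2,0,0,0,0,20],[0,-0.2,0,0,0,0,20],[0,-0.2,0,0,0,0,20],[0,-0.2,0,0,0,0,20],[0,0,0,0,0,0,20],[0,0,0,0,0,0,20]]]}}

```text
time_s: 18.4
eef_pos: [0.5586, -0.2137, 0.0535]
eef_rot: [-0.001, -0.024, 1.0, 0.001]
wrist_force: [-7.4, 4.3, 5.7]
opening: 0.407
grasp_force: 62.7
```

>>> {"op": "jog_arm", "data": {"series": [[[0,-0.2,0,0,0,0,20],[0,-0.2,0,0,0,0,20],[0,-0.2,0,0,0,0,20],[0,-0.1,0,0,0,0,20],[0,0,0,0,0,0,20],[0,0,0,0,0,0,20],[0,0,0,0,0,0,20],[0,0,0,0,0,0,20],[0,0,0,0,0,0,20],[0,0,0,0,0,0,20]]]}}

```text
time_s: 19.4
eef_pos: [0.5586, -0.2142, 0.0534]
eef_rot: [-0.001, -0.024, 1.0, 0.001]
wrist_force: [-6.8, 4.8, 6.1]
opening: 0.409
grasp_force: 62.7
```

>>> {"op": "jog_arm", "data": {"series": [[[0,0,-0.3,0,0,0,20],[0,0,-0.3,0,0,0,20],[0,0,0,0,0,0,20],[0,-0.1,0,0,0,0,20],[0,-0.1,0,0,0,0,20],[0,-0.1,0,0,0,0,20],[0,0,0,0,0,0,20],[0,0,0,0,0,0,20],[0,0,0,0,0,0,20],[0,0,0,0,0,0,20]]]}}

```text
time_s: 20.4
eef_pos: [0.5586, -0.2146, 0.0535]
eef_rot: [-0.001, -0.024, 1.0, 0.001]
wrist_force: [-5.0, 3.5, 2.0]
opening: 0.402
grasp_force: 62.2
```

```bash
python3 - <<'E'
from h import *
plan(.5585,-.2165,.053,np.radians(2.85))
o=ctrl.get_obs();print(o["torque"].round(2))
t=ctrl.camera("wrist"); f=t["frame"]
cv2.imwrite("pics/w4.png",cv2.resize(f[140:340,60:320],None,fx=3,fy=3,interpolation=cv2.INTER_CUBIC))
E
```

```text
pos [ 0.5586 -0.2146  0.0535] shift [ 0.2 -1.8  0.5] turn [ 0.0026 -0.0018 -0.0013] F [-5.03  3.54  1.97] t 20.4
[ 0.06  0.64 -0.15]
```

View pics/w4.png

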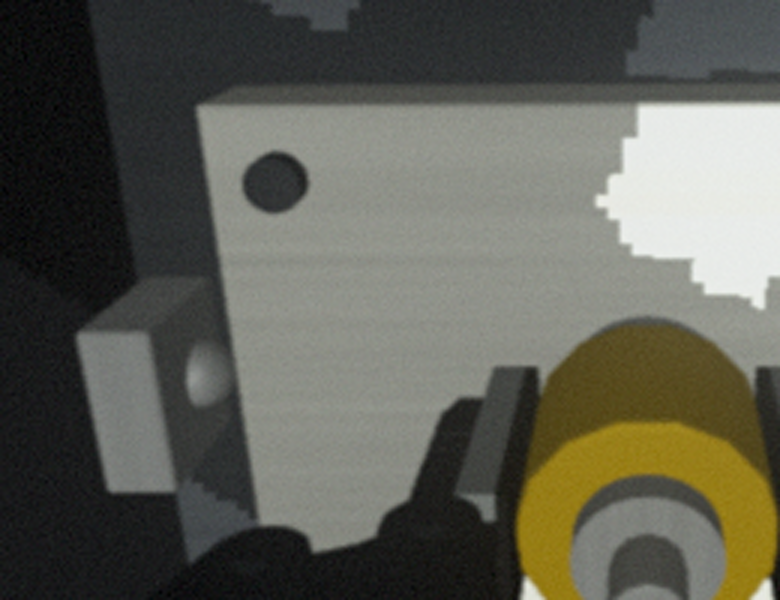

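The crop shows the stop's nose at about (212,375), still slightly short of the plate edge at (238,375). I'll keep creeping in -y.

>>> {"op": "jog_arm", "data": {"series": [[[0,-0.15,-0.1,0,0,0,20],[0,-0.15,0,0,0,0,20],[0,-0.15,0,0,0,0,20],[0,-0.15,0,0,0,0,20],[0,-0.15,0,0,0,0,20],[0,0,0,0,0,0,20],[0,0,0,0,0,0,20],[0,0,0,0,0,0,20],[0,0,0,0,0,0,20],[0,0,0,0,0,0,20]]]}}

```text
time_s: 21.45
eef_pos: [0.5587, -0.2154, 0.0535]
eef_rot: [-0.001, -0.024, 1.0, 0.001]
wrist_force: [-4.6, 2.7, 1.2]
opening: 0.403
grasp_force: 62.2
```

>>> {"op": "jog_arm", "data": {"series": [[[0,-0.15,0,0,0,0,20],[0,-0.15,0,0,0,0,20],[0,-0.15,0,0,0,0,20],[0,-0.15,0,0,0,0,20],[0,0,0,0,0,0,20],[0,0,0,0,0,0,20],[0,0,0,0,0,0,20],[0,0,0,0,0,0,20],[0,0,0,0,0,0,20],[0,0,0,0,0,0,20]]]}}

```text
time_s: 22.45
eef_pos: [0.5587, -0.216, 0.0535]
eef_rot: [-0.001, -0.024, 1.0, 0.001]
wrist_force: [-4.6, 3.2, 0.1]
opening: 0.402
grasp_force: 62.2
```

Now it moves freely, at about 3 N of drag.

>>> {"op": "jog_arm", "data": {"series": [[[0,-0.15,0,0,0,0,20],[0,-0.15,0,0,0,0,20],[0,-0.15,0,0,0,0,20],[0,-0.15,0,0,0,0,20],[0,0,0,0,0,0,20],[0,0,0,0,0,0,20],[0,0,0,0,0,0,20],[0,0,0,0,0,0,20],[0,0,0,0,0,0,20],[0,0,0,0,0,0,20]]]}}

```text
time_s: 23.45
eef_pos: [0.5587, -0.2166, 0.0535]
eef_rot: [-0.001, -0.024, 1.0, 0.001]
wrist_force: [-4.4, 3.0, 0.3]
opening: 0.405
grasp_force: 62.2
```

>>> {"op": "jog_arm", "data": {"series": [[[0,-0.15,0,0,0,0,20],[0,-0.15,0,0,0,0,20],[0,-0.15,0,0,0,0,20],[0,-0.1,0,0,0,0,20],[0,0,0,0,0,0,20],[0,0,0,0,0,0,20],[0,0,0,0,0,0,20],[0,0,0,0,0,0,20],[0,0,0,0,0,0,20],[0,0,0,0,0,0,20]]]}}

```text
time_s: 24.45
eef_pos: [0.5588, -0.2171, 0.0535]
eef_rot: [-0.001, -0.024, 1.0, 0.001]
wrist_force: [-4.4, 3.2, 0.9]
opening: 0.408
grasp_force: 62.2
```

>>> {"op": "jog_arm", "data": {"series": [[[0,-0.15,0,0,0,0,20],[0,-0.15,0,0,0,0,20],[0,-0.15,0,0,0,0,20],[0,-0.1,0,0,0,0,20],[0,0,0,0,0,0,20],[0,0,0,0,0,0,20],[0,0,0,0,0,0,20],[0,0,0,0,0,0,20],[0,0,0,0,0,0,20],[0,0,0,0,0,0,20]]]}}

```text
time_s: 25.45
eef_pos: [0.5588, -0.2176, 0.0535]
eef_rot: [-0.001, -0.024, 1.0, 0.001]
wrist_force: [-5.4, 3.0, 0.5]
opening: 0.401
grasp_force: 62.2
```

>>> {"op": "jog_arm", "data": {"series": [[[0,-0.15,0,0,0,0,20],[0,-0.15,0,0,0,0,20],[0,-0.15,0,0,0,0,20],[0,-0.1,0,0,0,0,20],[0,0,0,0,0,0,20],[0,0,0,0,0,0,20],[0,0,0,0,0,0,20],[0,0,0,0,0,0,20],[0,0,0,0,0,0,20],[0,0,0,0,0,0,20]]]}}

```text
time_s: 26.45
eef_pos: [0.5588, -0.2178, 0.0535]
eef_rot: [-0.001, -0.024, 1.0, 0.002]
wrist_force: [-3.9, 4.8, 2.0]
opening: 0.403
grasp_force: 62.2
```

>>> {"op": "jog_arm", "data": {"series": [[[-0.1,-0.1,0,0,0,0,20],[-0.1,-0.1,0,0,0,0,20],[-0.1,-0.1,0,0,0,0,20],[-0.1,-0.1,0,0,0,0,20],[-0.1,-0.1,0,0,0,0,20],[0,0,0,0,0,0,20],[0,0,0,0,0,0,20],[0,0,0,0,0,0,20],[0,0,0,0,0,0,20],[0,0,0,0,0,0,20]]]}}

```text
time_s: 27.45
eef_pos: [0.5588, -0.2178, 0.0535]
eef_rot: [-0.002, -0.024, 1.0, 0.002]
wrist_force: [-5.7, 6.0, 3.9]
opening: 0.405
grasp_force: 62.6
```

>>> {"op": "jog_arm", "data": {"series": [[[-0.1,-0.1,0,0,0,0,20],[-0.1,-0.1,0,0,0,0,20],[-0.1,-0.1,0,0,0,0,20],[-0.1,-0.1,0,0,0,0,20],[-0.1,-0.1,0,0,0,0,20],[0,0,0,0,0,0,20],[0,0,0,0,0,0,20],[0,0,0,0,0,0,20],[0,0,0,0,0,0,20],[0,0,0,0,0,0,20]]]}}

```text
time_s: 28.45
eef_pos: [0.5588, -0.2179, 0.0535]
eef_rot: [-0.002, -0.024, 1.0, 0.002]
wrist_force: [-9.3, 8.1, 6.5]
opening: 0.396
grasp_force: 62.9
```

```bash
python3 - <<'E'
from h import *
plan(.5588,-.2178,.053,np.radians(2.85))
print(ctrl.get_obs()["torque"].round(2))
t=ctrl.camera("top"); 
q=cloud(t);m=(q[...,2]>.042)&(q[...,2]<.05)&(np.hypot(q[...,0]-.558,q[...,1]+.217)<.095)
y0=np.radians(2.85);d=q[m][:,:2]-[.5465,-.2063];n=d@np.array([[np.cos(y0),-np.sin(y0)],[np.sin(y0),np.cos(y0)]])*1000
print(np.percentile(n,[1,99],axis=0).round(1))
E
```

```text
pos [ 0.5588 -0.2179  0.0535] shift [-0.   0.1  0.5] turn [ 0.0049 -0.0043 -0.001 ] F [-9.32  8.15  6.46] t 28.45
[ 0.63  1.24 -0.22]
[[-38.3 -78.9]
 [ 60.8  59. ]]
```

>>> {"op": "jog_arm", "data": {"series": [[[0,0,-0.1,0,0,0.001,20],[0,0,-0.1,0,0,0.001,20],[-0.1,0,-0.1,0,0,0.001,20],[-0.1,0,0,0,0,0.001,20],[-0.1,-0.1,0,0,0,0.001,20],[-0.1,-0.1,0,0,0,0,20],[0,0,0,0,0,0,20],[0,0,0,0,0,0,20],[0,0,0,0,0,0,20],[0,0,0,0,0,0,20]]]}}

```text
time_s: 29.5
eef_pos: [0.5588, -0.2179, 0.0535]
eef_rot: [-0.003, -0.022, 1.0, 0.003]
wrist_force: [-9.7, 8.3, 6.6]
opening: 0.406
grasp_force: 62.8
```

```bash
python3 - <<'E'
from h import *
plan(.5588,-.2178,.053,np.radians(2.85))
print(ctrl.get_obs()["torque"].round(2))
E
```

```text
pos [ 0.5588 -0.2179  0.0535] shift [0.  0.1 0.5] turn [ 0.0052 -0.0052 -0.0052] F [-9.71  8.33  6.6 ] t 29.5
[0.67 1.36 0.18]
```

>>> {"op": "jog_arm", "data": {"series": [[[-0.1,0,0,0,0,-0.001,20],[-0.1,-0.1,0,0,0,-0.001,20],[-0.1,0,0,0,0,0,20],[-0.1,-0.1,0,0,0,0,20],[-0.1,0,0,0,0,0,20],[0,0,0,0,0,0,20],[0,0,0,0,0,0,20],[0,0,0,0,0,0,20],[0,0,0,0,0,0,20],[0,0,0,0,0,0,20]]]}}

```text
time_s: 30.5
eef_pos: [0.5588, -0.2178, 0.0535]
eef_rot: [-0.003, -0.023, 1.0, 0.003]
wrist_force: [-12.8, 8.5, 8.5]
opening: 0.408
grasp_force: 63.1
```

```bash
python3 - <<'E'
from h import *
plan(.5588,-.2178,.053,np.radians(2.85))
print(ctrl.get_obs()["torque"].round(2))
t=ctrl.camera("wrist"); f=t["frame"]
cv2.imwrite("pics/w5.png",cv2.resize(f[140:340,60:320],None,fx=3,fy=3,interpolation=cv2.INTER_CUBIC))
p=cloud(t);m=(p[...,2]>.040)&(p[...,2]<.049);m[260:]=0
A=p[m]; print("slopes",np.linalg.lstsq(np.c_[A[:,:2],np.ones(len(A))],A[:,2],rcond=None)[0].round(4))
def edge(zlo,zhi,cols):
    E=[]
    for u in cols:
        col=p[:230,u]; k=np.where((col[:,2]>zlo)&(col[:,2]<zhi))[0]
        if len(k): E.append(col[k[0]])
    E=np.array(E); vx,vy,x0,y0=cv2.fitLine((E[:,:2]*1000).astype(np.float32),cv2.DIST_HUBER,0,.01,.01).ravel()
    print("yaw",round(np.degrees(np.arctan2(-vx/vy,1)),2),"x at y=-217:",round(x0+vx/vy*(-217-y0),1))
edge(.027,.034,range(120,440)); edge(.043,.049,range(150,410))
E
```

```text
pos [ 0.5588 -0.2178  0.0535] shift [0.  0.  0.5] turn [ 0.0057 -0.0063 -0.0034] F [-12.76   8.52   8.46] t 30.5
[ 0.69  1.67 -0.03]
slopes [0.007  0.0022 0.0428]
yaw 2.94 x at y=-217: 463.6
yaw 2.91 x at y=-217: 508.5
```

View pics/w5.png

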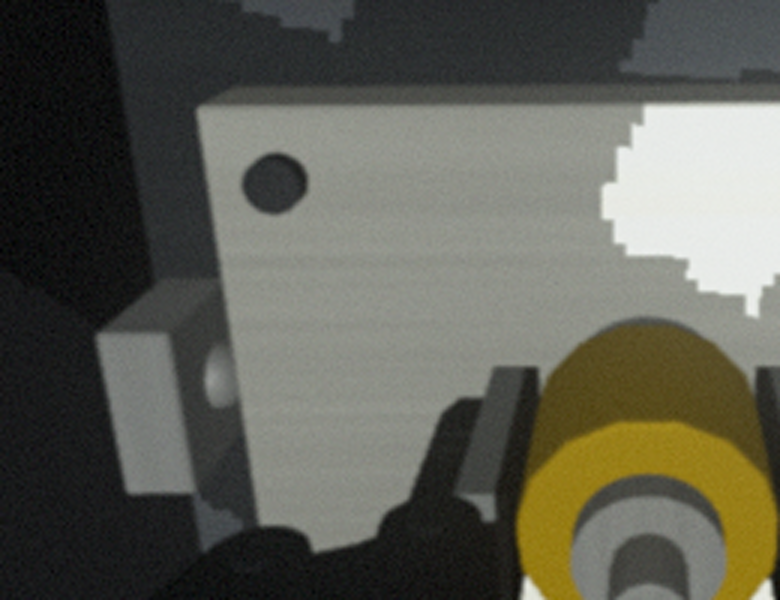

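The plate edge is parallel to the nest edge (2.91° against 2.94°) and 44.9 mm from it, where 45 mm is expected. The stop's nose at (218,378) meets the plate edge. I'll hold briefly, relax the load, then release.

>>> {"op": "jog_arm", "data": {"series": [[[0,0,0,0,0,0,20],[0,0,0,0,0,0,20],[0,0,0,0,0,0,20],[0,0,0,0,0,0,20],[0.3,0.3,-0.1,0,0,0,20],[0.3,0.3,-0.1,0,0,0,20],[0.3,0.2,0,0,0,0,20],[0.3,0.2,0,0,0,0,20],[0,0,0,0,0,0,20],[0,0,0,0,0,0,20]]]}}

```text
time_s: 31.55
eef_pos: [0.5588, -0.2178, 0.0535]
eef_rot: [-0.002, -0.023, 1.0, 0.002]
wrist_force: [-5.9, 5.5, 1.4]
opening: 0.402
grasp_force: 62.1
```

>>> {"op": "jog_arm", "data": {"series": [[[0.2,0.3,0,0,0,0,20],[0,0,0,0,0,0,40],[0,0,0,0,0,0,50],[0,0,0,0,0,0,60],[0,0,0,0,0,0,70],[0,0,0,0,0,0,75],[0,0,0,0,0,0,75],[0,0,0,0,0,0,75],[0,0,0,0,0,0,75],[0,0,0,0,0,0,75]]]}}

```text
time_s: 32.55
eef_pos: [0.5601, -0.2199, 0.0549]
eef_rot: [-0.0, -0.023, 1.0, 0.0]
wrist_force: [-0.4, 0.2, -0.4]
opening: 0.876
grasp_force: 0.0
```

>>> {"op": "jog_arm", "data": {"series": [[[0,0,-3,0,0,0,75],[0,0,-8,0,0,0,75],[0,0,-15,0,0,0,75],[0,0,-20,0,0,0,75],[0,0,-20,0,0,0,75],[0,0,-20,0,0,0,75],[0,0,-20,0,0,0,75],[0,0,-15,0,0,0,75],[0,0,-8,0,0,0,75],[0,0,0,0,0,0,75]]]}}

```text
time_s: 33.55
eef_pos: [0.5608, -0.2203, 0.1857]
eef_rot: [0.001, -0.023, 1.0, -0.001]
wrist_force: [0.3, -0.9, -0.2]
opening: 0.878
grasp_force: 0.0
```

```bash
python3 - <<'E'
from h import *
t=ctrl.camera("wrist"); cv2.imwrite("pics/w6.png",t["frame"])
print(fit(t,.043,.049,(.5588,-.2178),.09),fit(t,.078,.09,(.5588,-.2178),.03),fit(t,.028,.034,(.548,-.207),.145))
E
```

```text
(array([ 560.9, -220.6]), array([ 562.6, -225.1]), array([108.2, 157.1]), 2.65, np.float64(0.046), 15038) (array([ 558., -217.]), array([ 557.9, -216.8]), array([35.2, 35.3]), 4.53, np.float64(0.0859), 1123) (array([ 547.7, -207.3]), array([ 547.9, -207.3]), array([170.4, 200.5]), 2.87, np.float64(0.03), 20823)
```

View pics/w6.png

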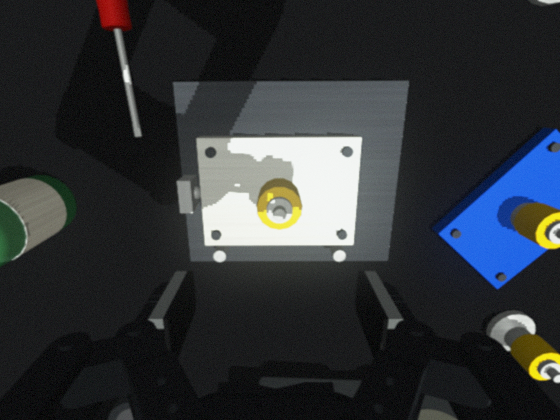

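The wrist view shows the plate at (280,190) seated against the dowels at (220,256) and (340,256), and against the stop at (190,194). Its cap measures nest (9.7, -10.2) mm and the gripper is clear, so I'm handing in.

```bash
python3 -c "
from bench import ctrl
print(ctrl.hand_in())"
```

```text
the job is handed in; nothing more can be done
None
```

The job is handed in (no verdict came back): the plate lies flat and released at nest (9.7, -10.2) mm, after being pressed against both dowels and the stop with about 13 N along x and 8.5 N along y at the wrist; the force on each contact could not be read separately.

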